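# Load the slide jig, crank it to the index and lock it

## Robot

A 7-joint arm with a two-finger parallel gripper is mounted at the origin on a cart in front of the work surface, level with it; the furniture and walls round the work are solid. World frame = base frame: x ahead of the robot, y to its left, z up, the work surface at z = 0. Lengths are in m, angles in degrees, forces in N, time in s.
With the tool pointing down it reaches from about 0.425 to 0.8 m from the base axis. Payload 8.3 kg.
Tool frame: the origin (TCP) lies on the centre line of the jaws, within the pads' length; the fingertips stand 8 mm ahead of it and the grasp point (between the pads) lies 11 mm behind it; z points along the fingers, y is the line along which they close (so a half turn about z gives the same grasp; the last joint's range is limited). The gripper opens to 85 mm and grips with 20 to 120 N. Pads are 22 mm wide; open, the fingers measure 114 mm over their backs; the gripper's body (76 mm by 85 mm) begins 54 mm behind the grasp point. The pads swing forward as they close: fully open they stand 13 mm farther back than shut.
Start: joints at [-80.323, 21.967, 0.94, 78.501, -0.361, 79.538, -2.664], TCP at [0.144, 0.608, 0.239] pointing down, gripper open.
Joint ranges: [-169.22, 169.22], [-14.56, 117.87], [-87.37, 89.26], [10.42, 133.3], [-82.24, 262.24], [0.94, 117.77], [-172.7, 172.7]. Speed limits (degrees/s): [136.94, 136.94, 172.46, 172.46, 180, 180, 180].

## Interface

Orientations are given as a 3x3 rotation matrix whose columns are the frame's x, y, z axes.
In Python, from station import * gives the robot as it stands.
- The arm moves only by the shell command python3 -m inch 'ROWS' [OPENING] [FORCE]. ROWS is JSON, a list of rows, each a list of 6 numbers: the shift along the tool's x, y, z in cm, then the turn, a rotation vector about the tool's x, y, z in rad. In form: [[dx, dy, dz, ax, ay, az], ...]. A call has 1 to 20 rows; each row shifts and turns the commanded pose from where the row before left it, along the tool's axes as they then stand; what a row does not reach is not made up. A row lasts 1/8 s, in which the tool goes at most 62.5 mm and 10.7 degrees, less where a joint would pass 70% of its speed; a pose out of reach is approached as far as the arm can. A call is refused whole if a number of a shift passes 6.25 or a number of a turn 0.188, either way. A call with a gripper value outside its range is refused whole. OPENING is the closure, from -1 (fully open) to 1 (shut), set as the call begins (- or left out, the last holds). The fingers move at their own pace and stop on an object; FORCE is the grip in N (left out, the last holds). Time passes only in rows, so rows that do not move let the fingers close. It gives the time, the measured TCP pose, the force, the opening and the grip force at its end, in the units of the state.
- read_state(): the state, without advancing time (a new reading comes with each control period).
- capture(name): name is "scene" or "top"; returns the picture (420x560x3 uint8, red, green, blue); there is no depth.
- camera_params(name): a dict with "mtx" (3x3 intrinsics, pixels), "R" (3x3) and "t" (3): a world point X has camera coordinates R X + t. Camera axes: x right, y down, z forward; pixel columns grow to the right and rows downward; lengths in m; the calibration is good to about 2 mm. A picture is of the moment at which its call begins. camera_params takes no time and is no camera call.
- close_job(): hands the job in; it is judged then, once.
The state is a dict: "clock": time; "qpos": joint angles; "joint_velocities": joint speeds; "joint_torque": joint torques, N m; "ee_pos": TCP position; "eef_rot": TCP orientation; "wrist_force": force on the tool from outside, world axes, zero at the start; "torque": the same for the moment, N m; "width": finger opening in m; "gripper_force": force on a finger pad.
Only numpy, scipy, OpenCV 4.12 (cv2) and the standard library are available. Lean on these libraries where they do the work, as an engineer would, in place of code of your own. Each camera call takes 0.05 s, during which the arm holds its last target. There are 200 camera calls.

## Task

Lay the longer of the two loose offcuts flat in the rectangular nest on the slide jig and swing the keeper bar right over it. Then turn the handwheel until the carriage's pointer stands opposite the tip of the index clip on the scale, and finally swing the lock lever clockwise all the way to lock the slide. Leave the other offcut and the star knob where they are.

Things in the scene. Friction and masses are not known exactly. Their poses are not given: they have to be found in the camera images.
- jig: Slide jig fixed to the table: plywood bed 15 mm thick, x -115 to 75, y -210 to 210 mm, with two ways, a lead screw along y, a gearbox with the handwheel at the -y end, an end block with the lock lever at the +y end and an aluminium scale rail (top 35 mm up) along the front (-x). Origin on the table at x = y = 0 of the bed; z up; yaw up to 0.15 rad either way.
- nest (a point): Centre of the nest's floor, on top of the carriage, a 136 x 130 mm plate 45 mm above the table that slides along the jig's y. The nest is a cavity 52 (x) x 98 mm (y) between dark wooden walls 10 mm high, 11 to 12 mm thick, with a 56 mm gap for fingers in the middle of both long walls. Axes as the jig's. Nest, pointer and keeper ride on the carriage.
- pointer_tip (a point): Tip of the carriage's small dark pointer, 80 mm in front (-x) of the nest's centre, 41 mm above the table. It moves along the scale with the carriage.
- index_tip (a point): Tip of the brass index clip fixed on the scale rail, 40 mm up, pointing +x at the pointer, whose line it misses by 3 mm; clip 16 mm wide. Axes as the jig's. The slide is set when pointer_tip and index_tip have the same y in the jig's axes; at the start the pointer is 24 to 62 mm to the +y side of it.
- carriage (a joint): Carriage travel in m, 0 at the +y end, growing toward the handwheel (-y of the jig), stop at 0.080. It moves 5.0 mm for each rad of the handwheel (31 mm a turn) and stays where the handwheel leaves it, unless it is pushed along y with more than about 12 N.
- handwheel (a joint): Turn of the handwheel in rad, growing clockwise seen from above; clockwise draws the carriage toward the wheel (-y). About 0 to 16 rad.
- wheel_axis (a point): Point on the handwheel's upright axis at the gripping height of its crank knob, 107 mm above the table. The wheel is a dark ring of 112 mm across, its top 80 mm above the table, its hub's top 79 mm.
- crank_grip (a point): Where to grip the crank knob: on its axis, 107 mm above the table, 50 mm from the wheel's axis. The knob is a black upright cylinder of 22 mm diameter from 81 to 125 mm above the table and spins freely on its pin, so that a gripper can hold it and go round without turning. Some 2 N turn the wheel.
- keeper (a joint): Angle of the keeper bar in rad, growing counter-clockwise seen from above. Near 0 it is open and points along +y of the jig; at 1.57 (its stop, at 1.59) it lies over the blank and points along -x. It stays where it is left.
- keeper_pivot (a point): Point on the upright pivot axis of the keeper at the gripping height of its knob; rides on the carriage, 52 mm in +x and 35 mm in +y of the nest's centre, 98 mm above the table.
- keeper_grip (a point): Where to grip the keeper's knob, 98 mm above the table, 72 mm from its pivot: a black upright cylinder of 18 mm diameter, from 76 to 112 mm up, fixed on the end of a steel bar (18 mm wide, from 68 to 76 mm up, so 4 mm above a blank in the nest). About 0.6 N moves it.
- lock_lever (a joint): Angle of the lock lever in rad, growing clockwise seen from above. Near 0 it is open and points along -x of the jig; at 1.57 (its stop, at 1.59) it is locked and points along +y. It stays where it is left. Lock only after the carriage is set.
- lock_pivot (a point): Point on the lock lever's upright pivot axis at the gripping height of its knob, 68 mm above the table.
- lock_grip (a point): Where to grip the lock lever's knob, 68 mm above the table, 60 mm from its pivot: a black upright cylinder of 18 mm diameter, from 48 to 82 mm above the table, on a steel bar whose top is 48 mm above the table. About 0.8 N moves it.
- blank: The longer brown wooden offcut, 45 (x) x 90 (y) x 19 mm (z), lying on the table to the right of the jig; it fits the nest with its length along the jig's y, either end first. Origin: centre of its underside.
- short_offcut: The shorter wooden offcut, 50 (x) x 70 (y) x 18 mm, too short for the nest. To be left alone. Origin: centre of its underside.
- star_knob: Black star knob with a stud, 39 mm across, 46 mm high. To be left alone. Origin: centre of its underside.
Things that resemble listed ones, but are neither listed nor needed, are in the scene too. Leave any black or orange look-alike of the blank alone.

How it is judged:
By the outcome, as a careful person would: the job done as asked, in the order asked, and still so for the second after the job is handed in, with the robot touching nothing.
It also fails if it takes over 72 s, if anything falls off the work surface, if the arm or the gripper's body presses on something with over 40 N, if the wrist force passes 120 N, or if a joint passes its speed limit or range.

## Working session

There is one attempt and no reset: what is moved stays moved. The work goes in short steps, Python scripts to look and compute and a shell command to move; the robot and the scene stay as the last step left them, time stands still between calls to the robot, and variables do not carry over. Pictures are saved under pics/ and viewed, at most 10 in all, crops included, and the job is handed in when it is done.

```bash
mkdir -p pics; ls; python3 - <<'E'
from station import *
import cv2,numpy as np
for n in("scene","top"):
    im=capture(n); cv2.imwrite(f"pics/{n}0.png",im[:,:,::-1]); p=camera_params(n); print(n,np.round(p["mtx"],1).tolist(),np.round(p["R"],3).tolist(),np.round(p["t"],3).tolist())
s=read_state(); print(s["clock"],s["ee_pos"],np.round(s["eef_rot"],3).tolist(),s["width"])
E
```

```text
pics
scene [[406.8, 0.0, 287.8], [0.0, 406.8, 212.5], [0.0, 0.0, 1.0]] [[0.906, -0.423, -0.023], [-0.238, -0.463, -0.854], [0.35, 0.779, -0.52]] [-0.551, 0.189, 1.001]
top [[384.2, 0.0, 282.0], [0.0, 384.2, 210.0], [0.0, 0.0, 1.0]] [[-0.001, -1.0, -0.015], [-0.98, 0.004, -0.197], [0.197, 0.014, -0.98]] [-0.062, 0.619, 0.87]
0.1 [0.143458   0.60787288 0.23836889] [[-0.973, 0.23, -0.0], [0.23, 0.973, -0.002], [-0.0, -0.002, -1.0]] 0.08535638363211974
```

View pics/scene0.png

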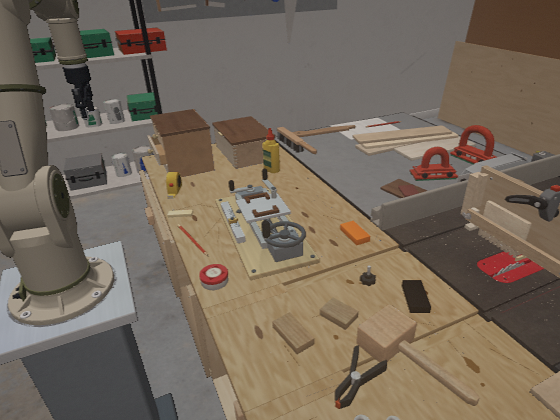

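View pics/top0.png

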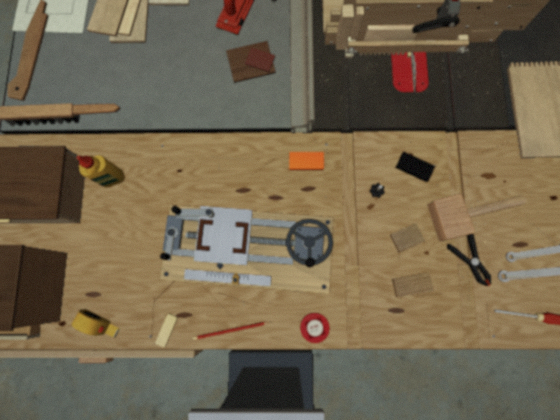

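The top view shows the jig at about (250,245), with the wheel at (309,241), the carriage at (223,236) and the scale at (228,278). There are two brown offcuts, at (408,237) and (412,285). The orange block (306,160) and black block (415,166) are look-alikes, and the star knob is at (377,190). Next I'll measure the offcuts and enlarge them.

```bash
cat > h.py <<'E'
from station import *
import cv2,numpy as np
P={n:camera_params(n) for n in("scene","top")}
def ray(n,u,v):
    p=P[n];R=np.array(p["R"]);t=np.array(p["t"]);d=R.T@np.linalg.solve(np.array(p["mtx"]),[u,v,1.]);return -R.T@t,d
def pt(n,u,v,z):
    c,d=ray(n,u,v);return c+d*(z-c[2])/d[2]
def px(n,X):
    p=P[n];c=np.array(p["mtx"])@(np.array(p["R"])@np.array(X)+np.array(p["t"]));return c[:2]/c[2]
def crop(n,im,x0,y0,x1,y1,k):
    c=cv2.resize(im[y0:y1,x0:x1],None,fx=k,fy=k,interpolation=cv2.INTER_CUBIC)[:,:,::-1].copy()
    for x in range(-(-x0//10)*10,x1,10): cv2.putText(c,str(x),(int((x-x0+.5)*k),8),0,.28,(255,0,255),1); cv2.line(c,(int((x-x0+.5)*k),9),(int((x-x0+.5)*k),14),(255,0,255),1)
    for y in range(-(-y0//10)*10,y1,10): cv2.putText(c,str(y),(0,int((y-y0+.5)*k)),0,.28,(255,0,255),1)
    return c
E
python3 - <<'E'
from h import *
im=capture("top"); a=crop("top",im,157,198,337,298,4.4); b=crop("top",im,385,220,440,302,2); 
cv2.imwrite("pics/jig.png",a)
s=capture("scene"); c=crop("scene",s,260,285,370,360,4); d=cv2.resize(crop("top",im,385,220,440,302,3.6),(198,295))
H=300; w=np.zeros((H,c.shape[1]+d.shape[1],3),np.uint8); w[:c.shape[0],:c.shape[1]]=c; w[:d.shape[0],c.shape[1]:]=d
cv2.imwrite("pics/off.png",w)
for n in("scene","top"): print(n,ray(n,0,0)[0])
hsv=cv2.cvtColor(im,cv2.COLOR_RGB2HSV)
print([hsv[y,x].tolist() for x,y in((408,238),(412,286),(360,250),(400,310),(390,262))])
E
```

```text
scene [ 0.19370832 -0.92548253  0.66889305]
top [ 0.43570416 -0.07679222  0.97383227]
[[18, 99, 121], [17, 103, 129], [18, 105, 151], [14, 118, 80], [19, 106, 151]]
```

View pics/jig.png

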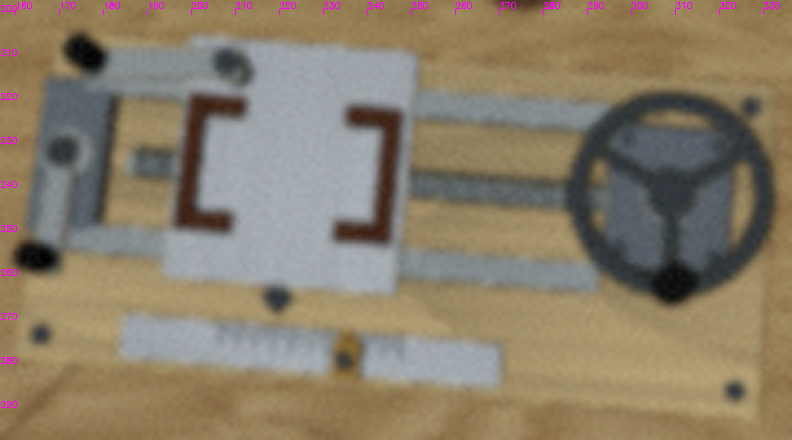

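View pics/off.png

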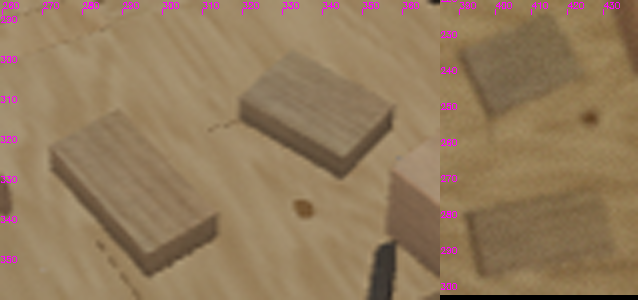

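The offcut at top px (412,285), scene px (293,330), looks the longer and narrower one. The one at top px (408,237), scene px (338,310), is squatter. I'll check their sizes and compute the jig geometry.

```bash
python3 - <<'E'
from h import *
np.set_printoptions(precision=4,suppress=True)
A=[(272,322),(289,312),(313.7,338.3),(296.5,348.8)];B=[(319.5,309),(332,297.5),(357.7,311.5),(345.2,324.5)]
for C,z in((A,.019),(B,.018)):
    p=np.array([pt("scene",u,v,z) for u,v in C])[:,:2]; e=np.roll(p,-1,0)-p
    print("off",p.mean(0),np.linalg.norm(e,axis=1),np.degrees(np.arctan2(e[:,1],e[:,0])))
# top view offcuts: crop px/3.6 
C=[(468,212),(600,193),(614,259),(483,277)]
p=np.array([pt("top",385+(x-440)/3.6-.5,220+y/3.6-.5,.019) for x,y in C])[:,:2]; e=np.roll(p,-1,0)-p
print("offtop",p.mean(0),np.linalg.norm(e,axis=1),np.degrees(np.arctan2(e[:,1],e[:,0])))
q=lambda x,y,z:pt("top",157+x/4.4-.5,198+y/4.4-.5,z)
scr=[q(40,334,.017),q(735,391,.017),q(752,106,.017)];print("screws",*scr)
W=np.array([q(*c,.055) for c in((190,93),(403,108),(388,243),(175,230))])
e=np.roll(W,-1,0)-W;print("nest",W.mean(0),np.linalg.norm(e,axis=1),np.degrees(np.arctan2(e[:,1],e[:,0])))
for n,a in dict(ptr=(277,312,.041),idx=(346,331,.04),wheel=(671,194,.079),crank=(676,286,.125),lockp=(64,150,.05),lockg=(36,257,.082),keepp=(230,63,.08),keepg=(85,50,.112),bedBR=(757,417,.015),bedTR=(769,85,.015)).items(): print(n,q(*a))
E
```

```text
off [ 0.4413 -0.3818] [0.0461 0.0898 0.0438 0.0881] [  12.9986  -81.1365 -168.989   100.2976]
off [ 0.5562 -0.3756] [0.0471 0.0688 0.0487 0.0691] [  24.0356  -65.9954 -155.6876  112.6991]
offtop [ 0.4407 -0.3798] [0.0907 0.0442 0.0891 0.0436] [ -82.0591 -172.1694   97.5514    9.9717]
screws [0.4692 0.2248 0.017 ] [ 0.4372 -0.164   0.017 ] [ 0.5973 -0.1773  0.017 ]
nest [0.5575 0.081  0.055 ] [0.1186 0.0746 0.1166 0.0759] [-94.2901 174.6427  86.374   -3.8496]
ptr [0.48   0.0876 0.041 ]
idx [0.4697 0.0497 0.04  ]
wheel [ 0.5397 -0.1267  0.079 ]
crank [ 0.4884 -0.126   0.125 ]
lockp [0.5685 0.207  0.05  ]
lockg [0.507  0.2088 0.082 ]
keepp [0.6113 0.1103 0.08  ]
keepg [0.6123 0.1798 0.112 ]
bedBR [ 0.4231 -0.176   0.015 ]
bedTR [ 0.6099 -0.1876  0.015 ]
```

Measured lengths settle it: the offcut at (412,285) is 89 x 45 mm, so it's the blank. The other is 69 x 48 mm and stays. The jig is yawed about -4.7°. First I lift and turn the tool.

```bash
cat >> h.py <<'E'
def go(*pts):
    "pts: (x,y,z,ang of tool y) -> successive shifts in tool axes, tool-z turn"
    s=read_state();p=np.array(s["ee_pos"]);R=np.array(s["eef_rot"])
    a0=np.degrees(np.arctan2(R[1,1],R[0,1]));print("now",np.round(p,4),"yang %.1f"%a0,"tilt",np.round(R[:2,2],3),"t",s["clock"],"w",round(s["width"],4),"F",np.round(s["wrist_force"],1))
    for x,y,z,a in pts:
        d=R.T@(np.array([x,y,z])-p)*100
        print("shift",np.round(d,2),"turn",round(np.radians((a0-a+90)%180-90),3));p=np.array([x,y,z])
E
python3 -m inch '[[0,0,-2.3,0,0,0.17],[0,0,-2.3,0,0,0.17],[0,0,-2.3,0,0,0.17],[0,0,-2.3,0,0,0.17],[0,0,-2.3,0,0,0.17],[0,0,-2.3,0,0,0.17],[0,0,-2.3,0,0,0.17]]' -1
python3 - <<'E'
from h import *
for u,v in((212,160),(167,172)): print(pt("scene",u,v,0))
b=pt("scene",212,160,0)
for z in(.1,.15,.2,.25,.3):print(z,px("scene",[b[0],b[1],z]))
go((.32,.40,.40,8.7),(.5,.1,.35,8.7),(.441,-.381,.12,8.7),(.441,-.381,.02,8.7))
print(read_state()["qpos"])
E
```

```text
clock: 1.08
ee_pos: [0.1435, 0.6082, 0.4008]
eef_rot: [[-0.143, 0.99, -0.0], [0.99, 0.143, -0.0], [-0.0, -0.0, -1.0]]
wrist_force: [0.4, -0.0, -0.6]
width: 0.0855
gripper_force: 0.0
[5.43647936e-01 5.88845015e-01 1.11022302e-16]
[0.35755688 0.56066459 0.        ]
0.1 [208.93574289 136.55669088]
0.15 [207.32759904 124.25347612]
0.2 [205.66536957 111.5364756 ]
0.25 [203.94627927  98.38445741]
0.3 [202.16735976  84.77471179]
now [0.1435 0.6082 0.4008] yang 8.2 tilt [-0. -0.] t 1.075 w 0.0855 F [ 0.4 -0.  -0.6]
shift [-23.13  14.49   0.09] turn -0.008
shift [-32.26  13.52   5.01] turn -0.008
shift [-46.75 -12.71  23.02] turn -0.008
shift [ 0.  0. 10.] turn -0.008
[-87.28025587  21.89465052  12.11539742  58.96584598  -4.55430719
  99.58100135 -68.54926976]
```

```bash
python3 -m inch '[[-4.63,2.9,0,0,0,-0.008],[-4.63,2.9,0,0,0,0],[-4.63,2.9,0,0,0,0],[-4.63,2.9,0,0,0,0],[-4.63,2.9,0,0,0,0],[-4.61,1.93,0.7,0,0,0],[-4.61,1.93,0.7,0,0,0],[-4.61,1.93,0.7,0,0,0],[-4.61,1.93,0.7,0,0,0],[-4.61,1.93,0.7,0,0,0],[-4.61,1.93,0.7,0,0,0],[-4.61,1.93,0.7,0,0,0]]' >/dev/null
python3 - <<'E'
from h import *
go((.441,-.381,.12,8.7),(.441,-.381,.02,8.7))
E
```

```text
now [0.5071 0.103  0.3511] yang 9.0 tilt [0. 0.] t 2.575 w 0.0852 F [0.7 0.9 1.3]
shift [-46.78 -14.12  23.09] turn 0.006
shift [-0. -0. 10.] turn 0.006
```

```bash
python3 -m inch '[[-4.68,-1.37,2.3,0,0,0],[-4.68,-1.37,2.3,0,0,0],[-4.68,-1.37,2.3,0,0,0],[-4.68,-1.37,2.3,0,0,0],[-4.68,-1.37,2.3,0,0,0],[-4.68,-1.37,2.3,0,0,0],[-4.68,-1.37,2.3,0,0,0],[-4.68,-1.37,2.3,0,0,0],[-4.68,-1.37,2.3,0,0,0],[-4.68,-1.37,2.3,0,0,0],[0,0,0,0,0,0]]' >/dev/null
python3 - <<'E'
from h import *
go((.441,-.3805,.12,9),(.441,-.3805,.02,9))
E
```

```text
now [ 0.4405 -0.3831  0.1192] yang 8.6 tilt [-0.005 -0.001] t 3.95 w 0.0854 F [-0.1  1.2  0.8]
shift [ 0.25  0.09 -0.08] turn -0.007
shift [ 0.    0.05 10.  ] turn -0.007
```

```bash
python3 -m inch '[[0.25,0.1,2,0,0,-0.007],[0,0,3,0,0,0],[0,0,3,0,0,0],[0,0,1.6,0,0,0],[0,0,1,0,0,0],[0,0,0,0,0,0]]'; python3 -m inch '[[0,0,0,0,0,0],[0,0,0,0,0,0],[0,0,0,0,0,0],[0,0,0,0,0,0],[0,0,0,0,0,0],[0,0,0,0,0,0]]' 1 50
python3 -c "
from h import *
go()"
```

```text
clock: 4.7
ee_pos: [0.4451, -0.3765, 0.0153]
eef_rot: [[-0.164, 0.987, -0.0], [0.987, 0.164, 0.0], [0.0, -0.0, -1.0]]
wrist_force: [-0.5, -0.8, 0.3]
width: 0.0854
gripper_force: 0.0
clock: 5.45
ee_pos: [0.4455, -0.3772, 0.0163]
eef_rot: [[-0.163, 0.987, 0.001], [0.987, 0.163, -0.001], [-0.001, 0.001, -1.0]]
wrist_force: [-0.2, 1.7, 6.7]
width: 0.0435
gripper_force: 51.4
now [ 0.4455 -0.3772  0.0163] yang 9.4 tilt [ 0.001 -0.001] t 5.45 w 0.0435 F [-0.2  1.7  6.7]
```

```bash
python3 -m inch '[[0,0,-2,0,0,0],[0,0,-4,0,0,0.06],[0,0,-4,0,0,0.06],[0,0,-4,0,0,0.06],[0,0,-2.4,0,0,0.066],[0,0,0,0,0,0]]'
python3 - <<'E'
from h import *
im=capture("scene");cv2.imwrite("pics/held.png",crop("scene",im,230,180,390,300,5))
go((.5575,.081,.16,-4.7),(.5575,.081,.0613,-4.7))
E
```

```text
clock: 6.2
ee_pos: [0.4456, -0.3776, 0.1822]
eef_rot: [[0.082, 0.997, 0.004], [0.997, -0.082, -0.002], [-0.002, 0.004, -1.0]]
wrist_force: [-0.6, -0.4, -0.8]
width: 0.0431
gripper_force: 51.1
now [ 0.4452 -0.3769  0.1804] yang -4.6 tilt [ 0.002 -0.001] t 6.25 w 0.044 F [ 0.6 -0.6 -1.3]
shift [46.55  7.49  2.02] turn 0.001
shift [ 0.01 -0.02  9.87] turn 0.001
```

View pics/held.png

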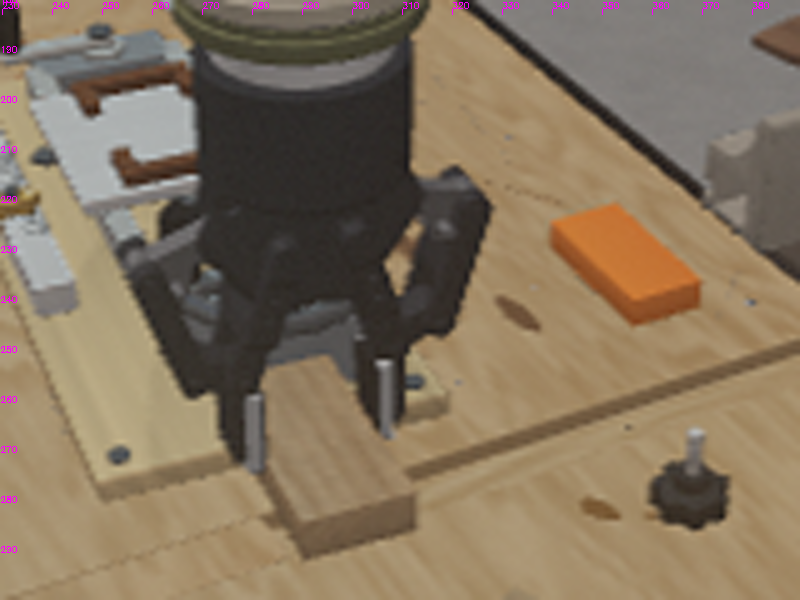

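The blank is held level. Its near end's top edge runs from px (290,283.5) to (312,277.5). Next I compute its offset in the hand.

```bash
python3 - <<'E'
from h import *
s=read_state();R=np.array(s["eef_rot"]);p=np.array(s["ee_pos"])
for c in((302,520,.1831),(414,490,.1831),(308,558,.1641),(414,525,.1641)):
    print(np.round((R.T@(pt("scene",230+c[0]/5-.5,180+c[1]/5-.5,c[2])-p))*1000,1))
E
python3 -m inch '[[2,0.3,0,0,0,0],[5,0.8,0,0,0,0],[5,0.8,0,0,0,0],[5,0.8,0,0,0,0],[5,0.8,0,0,0,0],[5,0.8,0,0,0,0],[5,0.8,0,0,0,0],[5,0.8,0,0,0,0],[5,0.8,0.5,0,0,0],[3,0.4,0.5,0,0,0],[1.55,0.2,1,0,0,0],[0,0,0,0,0,0]]'
```

```text
[-44.9 -20.5  -2.7]
[-44.9  23.   -2.6]
[-44.5 -18.5  16.3]
[-42.5  24.2  16.4]
clock: 7.75
ee_pos: [0.5548, 0.0816, 0.1576]
eef_rot: [[0.08, 0.997, -0.003], [0.997, -0.08, -0.001], [-0.002, -0.003, -1.0]]
wrist_force: [0.1, -0.7, -0.6]
width: 0.0438
gripper_force: 51.1
```

```bash
python3 - <<'E'
from h import *
im=cv2.imread("pics/scene0.png")[:,:,::-1]
cv2.imwrite("pics/nest_s.png",crop("scene",im,215,175,325,257,7))
E
```

```text
(no output)
```

View pics/nest_s.png

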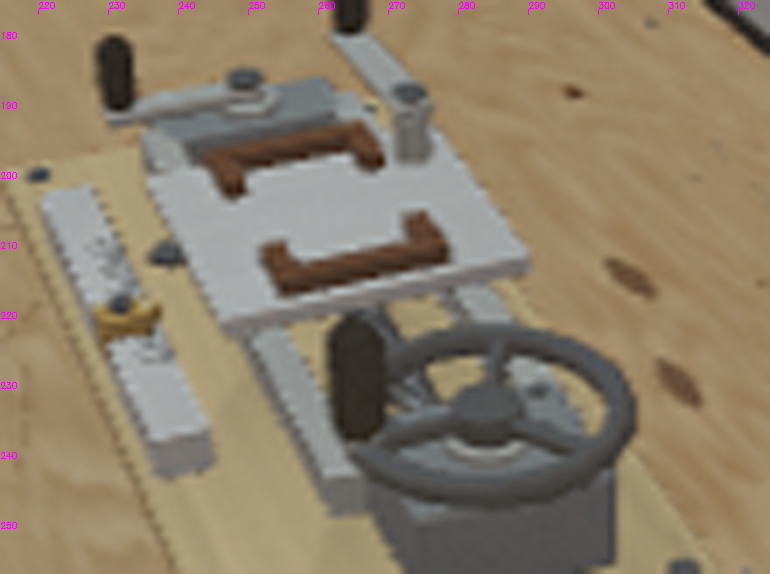

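Scene view, in crop px: nest wall tops have outer corners at about (203,153), (365,122), (445,238) and (280,275). The keeper pivot is at (409,93), the lock knob top at (115,42) and the crank knob top at (357,318).

```bash
python3 - <<'E'
from h import *
np.set_printoptions(precision=4,suppress=True)
q=lambda x,y,z:pt("scene",215+x/7-.5,175+y/7-.5,z)
W=np.array([q(*c,.055) for c in((203,153),(365,122),(445,238),(280,275))]);e=np.roll(W,-1,0)-W
print("nest",W.mean(0),np.linalg.norm(e,axis=1),np.degrees(np.arctan2(e[:,1],e[:,0])))
for n,a in dict(lockg=(115,42,.082),crank=(357,318,.125),wheel=(488,403,.079),ptr=(153,258,.041)).items():print(n,q(*a))
go((.5575,.081,.0613,-4.7))
E
```

```text
nest [0.5587 0.0863 0.055 ] [0.0757 0.1112 0.0731 0.1136] [ -5.0133 -94.7944 176.8916  86.5547]
lockg [0.51   0.2166 0.082 ]
crank [ 0.4952 -0.1172  0.125 ]
wheel [ 0.5416 -0.1254  0.079 ]
ptr [0.482  0.0921 0.041 ]
now [0.5548 0.0816 0.1576] yang -4.6 tilt [-0.003 -0.001] t 7.75 w 0.0438 F [ 0.1 -0.7 -0.6]
shift [-0.02  0.3   9.63] turn 0.002
```

```bash
python3 -m inch '[[0.05,0.32,2,0,0,0],[0,0,3,0,0,0],[0,0,2.5,0,0,0],[0,0,0,0,0,0]]' ; python3 - <<'E'
from h import *
go((.558,.082,.0613,-4.7))
a=crop("top",capture("top"),170,190,270,265,4);b=crop("scene",capture("scene"),220,160,310,235,4)
cv2.imwrite("pics/hover.png",np.hstack([a,b]))
E
```

```text
clock: 8.25
ee_pos: [0.5574, 0.0795, 0.082]
eef_rot: [[0.084, 0.996, -0.004], [0.996, -0.084, -0.002], [-0.002, -0.004, -1.0]]
wrist_force: [-0.4, 0.9, -0.3]
width: 0.0434
gripper_force: 51.1
now [0.5574 0.0795 0.082 ] yang -4.8 tilt [-0.004 -0.002] t 8.25 w 0.0434 F [-0.4  0.9 -0.3]
shift [0.25 0.05 2.06] turn -0.002
```

View pics/hover.png

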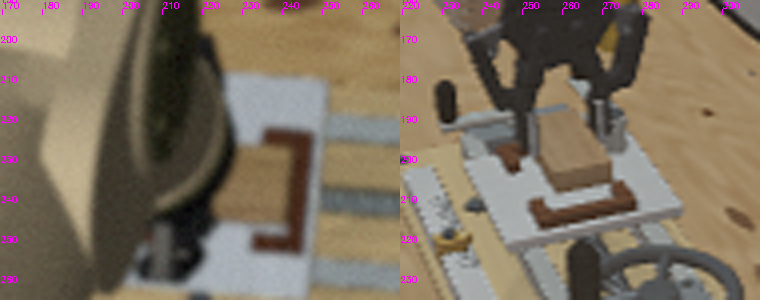

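The hover view shows the blank above the nest. Its near end seems close to, or over, the -y wall's inner face, so I measure that gap precisely.

```bash
python3 - <<'E'
from h import *
np.set_printoptions(precision=4,suppress=True)
im=capture("top").astype(int)
for v in(231,235,239): print(v,[(u,*im[v,u]) for u in range(236,252)])
o=cv2.imread("pics/top0.png")[:,:,::-1].astype(int)
for v in(231,236): print("o",v,[(u,*o[v,u]) for u in range(194,208)],[(u,*o[v,u]) for u in range(238,252)])
for v in(233,):
  for x in(240,241,242,243,247,248):print(x,pt("top",x,v,.0847)[:2],pt("top",x,v,.055)[:2])
E
```

```text
231 [(236, np.int64(131), np.int64(107), np.int64(71)), (237, np.int64(135), np.int64(112), np.int64(76)), (238, np.int64(129), np.int64(108), np.int64(75)), (239, np.int64(132), np.int64(108), np.int64(75)), (240, np.int64(125), np.int64(102), np.int64(71)), (241, np.int64(115), np.int64(95), np.int64(69)), (242, np.int64(95), np.int64(75), np.int64(56)), (243, np.int64(69), np.int64(51), np.int64(35)), (244, np.int64(69), np.int64(42), np.int64(30)), (245, np.int64(70), np.int64(42), np.int64(23)), (246, np.int64(71), np.int64(46), np.int64(34)), (247, np.int64(91), np.int64(79), np.int64(77)), (248, np.int64(124), np.int64(123), np.int64(124)), (249, np.int64(136), np.int64(134), np.int64(133)), (250, np.int64(141), np.int64(132), np.int64(115)), (251, np.int64(136), np.int64(126), np.int64(92))]
235 [(236, np.int64(138), np.int64(117), np.int64(80)), (237, np.int64(141), np.int64(116), np.int64(86)), (238, np.int64(138), np.int64(114), np.int64(79)), (239, np.int64(137), np.int64(114), np.int64(80)), (240, np.int64(130), np.int64(105), np.int64(75)), (241, np.int64(106), np.int64
[... 3716 characters left out ...]
 np.int64(133), np.int64(134)), (243, np.int64(93), np.int64(79), np.int64(73)), (244, np.int64(71), np.int64(49), np.int64(33)), (245, np.int64(69), np.int64(41), np.int64(25)), (246, np.int64(79), np.int64(64), np.int64(59)), (247, np.int64(110), np.int64(105), np.int64(108)), (248, np.int64(133), np.int64(135), np.int64(140)), (249, np.int64(126), np.int64(126), np.int64(125)), (250, np.int64(106), np.int64(100), np.int64(89)), (251, np.int64(100), np.int64(90), np.int64(70))]
240 [0.5597 0.0343] [0.5638 0.038 ]
241 [0.5597 0.032 ] [0.5638 0.0356]
242 [0.5597 0.0296] [0.5638 0.0332]
243 [0.5596 0.0273] [0.5638 0.0308]
247 [0.5596 0.0179] [0.5638 0.0211]
248 [0.5596 0.0156] [0.5637 0.0187]
```

```bash
python3 -m inch '[[0.5,-0.05,0,0,0,0],[0,0,0.5,0,0,0],[0,0,0,0,0,0]]' ; python3 - <<'E'
from h import *
go()
im=capture("top").astype(int)
for v in(231,235,239): print(v,[(u,int(im[v,u].sum())) for u in range(235,247)])
for u in(234,238): print(u,[(v,int(im[v,u].sum())) for v in range(218,256)])
E
```

```text
clock: 8.78
ee_pos: [0.5588, 0.0869, 0.079]
eef_rot: [[0.081, 0.997, -0.0], [0.997, -0.081, -0.0], [-0.0, -0.0, -1.0]]
wrist_force: [-0.4, 0.7, -0.3]
width: 0.0433
gripper_force: 51.1
now [0.5588 0.0869 0.079 ] yang -4.7 tilt [-0. -0.] t 8.775 w 0.0433 F [-0.4  0.7 -0.3]
231 [(235, 311), (236, 313), (237, 295), (238, 297), (239, 296), (240, 386), (241, 473), (242, 445), (243, 331), (244, 196), (245, 144), (246, 168)]
235 [(235, 333), (236, 328), (237, 326), (238, 280), (239, 306), (240, 408), (241, 486), (242, 408), (243, 276), (244, 172), (245, 127), (246, 187)]
239 [(235, 336), (236, 335), (237, 314), (238, 302), (239, 359), (240, 455), (241, 472), (242, 377), (243, 219), (244, 146), (245, 151), (246, 237)]
234 [(218, 507), (219, 495), (220, 503), (221, 504), (222, 479), (223, 470), (224, 433), (225, 403), (226, 372), (227, 346), (228, 338), (229, 324), (230, 304), (231, 307), (232, 320), (233, 328), (234, 332), (235, 329), (236, 341), (237, 340), (238, 335), (239, 345), (240, 335), (241, 320), (242, 314), (243, 333), (244, 332), (245, 341), (246, 416), (247, 397), (248, 285), (249, 193), (250, 156), (251, 161), (252, 270), (253, 409), (254, 497), (255, 534)]
238 [(218, 504), (219, 509), (220, 490), (221, 396), (222, 259), (223, 166), (224, 140), (225, 179), (226, 240), (227, 317), (228, 329), (229, 311), (230, 299), (231, 297), (232, 299), (233, 294), (234, 273), (235, 280), (236, 284), (237, 299), (238, 302), (239, 302), (240, 300), (241, 304), (242, 304), (243, 309), (244, 328), (245, 361), (246, 437), (247, 433), (248, 336), (249, 204), (250, 147), (251, 142), (252, 238), (253, 388), (254, 497), (255, 526)]
```

```bash
python3 -m inch '[[-0.2,-0.2,0.5,0,0,0],[0,0,0.5,0,0,0],[0,0,0.3,0,0,0],[0,0,0,0,0,0]]' ; python3 - <<'E'
from h import *
go()
im=capture("top").astype(int)
for v in(231,235,239): print(v,[(u,int(im[v,u].sum())) for u in range(235,247)])
for u in(234,238): print(u,[(v,int(im[v,u].sum())) for v in range(220,256)])
E
```

```text
clock: 9.32
ee_pos: [0.5567, 0.0847, 0.0659]
eef_rot: [[0.082, 0.997, -0.001], [0.997, -0.082, -0.0], [-0.0, -0.001, -1.0]]
wrist_force: [0.1, -0.2, 0.2]
width: 0.0433
gripper_force: 51.1
now [0.5567 0.0847 0.0659] yang -4.7 tilt [-0.001 -0.   ] t 9.325 w 0.0433 F [ 0.1 -0.2  0.2]
231 [(235, 318), (236, 314), (237, 301), (238, 308), (239, 312), (240, 290), (241, 287), (242, 300), (243, 278), (244, 209), (245, 150), (246, 163)]
235 [(235, 324), (236, 325), (237, 315), (238, 314), (239, 295), (240, 283), (241, 299), (242, 284), (243, 241), (244, 163), (245, 146), (246, 189)]
239 [(235, 337), (236, 351), (237, 332), (238, 325), (239, 313), (240, 311), (241, 324), (242, 311), (243, 218), (244, 141), (245, 150), (246, 225)]
234 [(220, 504), (221, 492), (222, 481), (223, 459), (224, 443), (225, 465), (226, 467), (227, 444), (228, 380), (229, 361), (230, 343), (231, 310), (232, 311), (233, 306), (234, 319), (235, 328), (236, 311), (237, 340), (238, 337), (239, 330), (240, 336), (241, 338), (242, 322), (243, 316), (244, 315), (245, 320), (246, 297), (247, 263), (248, 232), (249, 178), (250, 147), (251, 154), (252, 275), (253, 415), (254, 511), (255, 541)]
238 [(220, 489), (221, 403), (222, 271), (223, 177), (224, 146), (225, 161), (226, 223), (227, 320), (228, 351), (229, 360), (230, 334), (231, 308), (232, 320), (233, 316), (234, 315), (235, 314), (236, 334), (237, 339), (238, 318), (239, 325), (240, 331), (241, 333), (242, 326), (243, 303), (244, 304), (245, 307), (246, 292), (247, 289), (248, 257), (249, 183), (250, 147), (251, 148), (252, 244), (253, 388), (254, 502), (255, 529)]
```

```bash
python3 -m inch '[[0.08,0.08,0.2,0,0,0],[0,0,0.2,0,0,0],[0,0,0,0,0,0]]'; python3 -m inch '[[0,0,0.15,0,0,0],[0,0,0,0,0,0]]'
```

```text
clock: 9.75
ee_pos: [0.5576, 0.0855, 0.0621]
eef_rot: [[0.082, 0.997, -0.0], [0.997, -0.082, -0.0], [-0.0, -0.0, -1.0]]
wrist_force: [0.7, 0.6, -0.3]
width: 0.0433
gripper_force: 51.1
clock: 10.0
ee_pos: [0.5578, 0.0855, 0.0613]
eef_rot: [[0.082, 0.997, 0.0], [0.997, -0.082, 0.0], [0.0, 0.0, -1.0]]
wrist_force: [-2.3, -0.3, 5.6]
width: 0.0434
gripper_force: 51.7
```

Contact came at TCP z = 61.3 mm, which is floor height, so the blank is in the nest. Release and retreat.

```bash
python3 -m inch '[[0,0,0,0,0,0],[0,0,0,0,0,0],[0,0,0,0,0,0],[0,0,0,0,0,0],[0,0,-1,0,0,0],[0,0,-3,0,0,0],[0,0,-5,0,0,0],[0,0,-3,0,0,0],[-5,0,0,0,0,0],[-5,0,0,0,0,0],[-5,0,0,0,0,0],[0,0,0,0,0,0]]' -1; python3 - <<'E'
from h import *
go()
a=crop("top",capture("top"),157,195,262,285,4);b=crop("scene",capture("scene"),222,165,302,255,4)
cv2.imwrite("pics/placed.png",np.hstack([a,b]))
E
```

```text
clock: 11.5
ee_pos: [0.5445, -0.0697, 0.1821]
eef_rot: [[0.09, 0.996, 0.001], [0.996, -0.09, -0.001], [-0.001, 0.001, -1.0]]
wrist_force: [-0.6, -0.2, 0.6]
width: 0.0851
gripper_force: 0.0
now [ 0.5445 -0.0697  0.1821] yang -5.2 tilt [ 0.001 -0.001] t 11.5 w 0.0851 F [-0.6 -0.2  0.6]
```

View pics/placed.png

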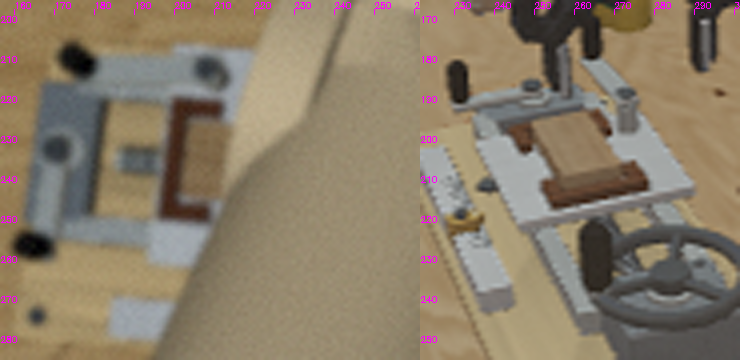

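The blank lies flat inside the nest walls. Next I triangulate the three knobs from the first two pictures.

```bash
python3 - <<'E'
from h import *
np.set_printoptions(precision=4,suppress=True)
T=cv2.imread("pics/top0.png");S=cv2.imread("pics/scene0.png")
def blob(im,u,v,r,th):
    g=im.max(2)[v-r:v+r+1,u-r:u+r+1]; n,l,st,c=cv2.connectedComponentsWithStats((g<th).astype(np.uint8))
    k=1+np.argmax(st[1:,4]);return c[k]+[u-r,v-r],st[k,4],st[k]+[u-r,v-r,0,0,0]
def tri(a,b):
    (c1,d1),(c2,d2)=ray("top",*a),ray("scene",*b);A=np.c_[d1,-d2];k=np.linalg.lstsq(A,c2-c1,rcond=None)[0]
    p,q=c1+d1*k[0],c2+d2*k[1];return (p+q)/2,np.linalg.norm(p-q)
for n,t,s,r in(("keep",(175,209),(265,174),9),("lock",(165,256),(231,185),9),("crank",(310,262),(266,228),8)):
    a=blob(T,*t,r,55);b=blob(S,*s,r+3,50);print(n,a,b,tri(a[0],b[0]))
go((.617,.184,.16,-4.7));print(read_state()["qpos"])
E
```

```text
keep (array([176.087 , 209.8696]), np.int32(46), array([172, 206,   9,   8,  46])) (array([264.5385, 173.8974]), np.int32(39), array([263, 169,   4,  11,  39])) (array([0.6135, 0.1837, 0.0961]), np.float64(0.0007017567161307515))
lock (array([164.8571, 255.9048]), np.int32(42), array([161, 253,   9,   6,  42])) (array([231.3514, 185.4054]), np.int32(37), array([229, 181,   5,  10,  37])) (array([0.5085, 0.2134, 0.0661]), np.float64(0.00045051858674244365))
crank (array([309.3933, 261.3034]), np.int32(89), array([302, 256,  15,  11,  89])) (array([265.5217, 231.7391]), np.int32(46), array([262, 224,   8,  14,  46])) (array([ 0.4916, -0.1256,  0.0958]), np.float64(0.002697857667242772))
now [ 0.5455 -0.0644  0.1814] yang -4.8 tilt [0.001 0.001] t 11.6 w 0.0856 F [0.2 1.1 0.3]
shift [25.35  5.05  2.16] turn -0.002
[-39.5801  20.5721  54.2236  97.3841 -17.5813  71.0675  13.9074]
```

```bash
python3 -m inch '[[2.5,0.5,0,0,0,0],[5,0.9,0,0,0,0],[5,1,0,0,0,0],[5,1,0,0,0,0],[5,0.9,0,0,0,0],[2.8,0.4,0,0,0,0],[0,0,0,0,0,0],[0,0,0,0,0,0]]' -0.4 20;python3 - <<'E'
from h import *
go((.6135,.1837,.089,-4.7))
E
```

```text
clock: 12.6
ee_pos: [0.6126, 0.1847, 0.1807]
eef_rot: [[0.081, 0.997, -0.0], [0.997, -0.081, -0.001], [-0.001, -0.0, -1.0]]
wrist_force: [-0.6, -0.9, 0.1]
width: 0.0597
gripper_force: 0.0
now [0.6126 0.1847 0.1807] yang -4.6 tilt [-0.    -0.001] t 12.6 w 0.0597 F [-0.6 -0.9  0.1]
shift [-0.08  0.1   9.17] turn 0.001
```

```bash
python3 -m inch '[[-0.08,0.1,2,0,0,0],[0,0,4,0,0,0],[0,0,2.5,0,0,0],[0,0,0.7,0,0,0],[0,0,0,0,0,0]]';python3 -m inch '[[0,0,0,0,0,0],[0,0,0,0,0,0],[0,0,0,0,0,0],[0,0,0,0,0,0],[0,0,0,0,0,0]]' 1 20;python3 - <<'E'
from h import *
go(); s=read_state(); print(s["qpos"],s["gripper_force"])
E
```

```text
clock: 13.22
ee_pos: [0.6138, 0.1827, 0.0886]
eef_rot: [[0.083, 0.997, -0.001], [0.997, -0.083, -0.0], [-0.001, -0.001, -1.0]]
wrist_force: [0.4, -0.3, 0.8]
width: 0.0595
gripper_force: 0.0
clock: 13.85
ee_pos: [0.6145, 0.1836, 0.0897]
eef_rot: [[0.082, 0.997, 0.001], [0.997, -0.082, 0.001], [0.001, 0.001, -1.0]]
wrist_force: [0.0, 0.5, 6.6]
width: 0.017
gripper_force: 21.8
now [0.6145 0.1836 0.0897] yang -4.7 tilt [0.001 0.001] t 13.85 w 0.017 F [0.  0.5 6.6]
[-50.25376927  36.65431408  45.19799991  88.15142474 -27.48933071
  66.68478394  -4.41787298] 21.772707193158567
```

```bash
python3 -m inch '[[0,0,-0.2,0,0,0],[-0.12,-0.89,0,0,0,-0.125],[-0.12,-0.89,0,0,0,-0.125],[-0.12,-0.89,0,0,0,-0.125],[-0.12,-0.89,0,0,0,-0.125],[-0.12,-0.89,0,0,0,-0.125],[-0.12,-0.89,0,0,0,-0.125],[0,0,0,0,0,0]]';python3 - <<'E'
from h import *
go()
for p in((.6127,.1115),):
    d=np.array(read_state()["ee_pos"])[:2]-p; print(np.hypot(*d),np.degrees(np.arctan2(d[1],d[0])))
E
```

```text
clock: 14.85
ee_pos: [0.564, 0.1643, 0.09]
eef_rot: [[-0.619, 0.786, -0.001], [0.786, 0.619, -0.0], [0.001, -0.001, -1.0]]
wrist_force: [2.5, -0.6, -9.9]
width: 0.0171
gripper_force: 20.2
now [0.564  0.1643 0.09  ] yang 38.2 tilt [-0.001 -0.   ] t 14.85 w 0.0171 F [ 2.5 -0.6 -9.9]
0.07180152706260816 132.71248968689488
```

```bash
python3 -m inch '[[-0.12,-0.89,0.15,0,0,-0.125],[-0.12,-0.89,0,0,0,-0.125],[-0.12,-0.89,0,0,0,-0.125],[-0.12,-0.89,0,0,0,-0.125],[-0.12,-0.89,0,0,0,-0.125],[-0.12,-0.89,0,0,0,-0.125],[0,0,0,0,0,0]]';python3 - <<'E'
from h import *
go()
for p in((.6127,.1115),):
    d=np.array(read_state()["ee_pos"])[:2]-p; print(np.hypot(*d),np.degrees(np.arctan2(d[1],d[0])))
E
```

```text
clock: 15.72
ee_pos: [0.5419, 0.1176, 0.0897]
eef_rot: [[-0.988, 0.156, 0.0], [0.156, 0.988, 0.001], [-0.0, 0.001, -1.0]]
wrist_force: [-0.8, 1.1, 2.5]
width: 0.0173
gripper_force: 21.3
now [0.5419 0.1176 0.0897] yang 81.0 tilt [0.    0.001] t 15.725 w 0.0173 F [-0.8  1.1  2.5]
0.07104200803375187 175.0676677544569
```

```bash
python3 -m inch '[[0,-0.15,0,0,0,-0.02],[0,0,0,0,0,0]]'
```

```text
clock: 15.98
ee_pos: [0.5419, 0.1169, 0.0897]
eef_rot: [[-0.991, 0.133, 0.001], [0.133, 0.991, 0.001], [-0.001, 0.001, -1.0]]
wrist_force: [0.7, 3.5, 3.0]
width: 0.0171
gripper_force: 21.5
```

The keeper is at its stop (3.5 N reaction). I release it and go over the crank.

```bash
python3 -m inch '[[0,0.05,0,0,0,0],[0,0,0,0,0,0],[0,0,0,0,0,0],[0,0,-2,0,0,0],[0,0,-4,0,0,0],[0,0,-3,0,0,0],[0,0,0,0,0,0]]' -0.4;python3 - <<'E'
from h import *
go((.4905,-.126,.18,82.3),(.4905,-.126,.096,82.3)); print(read_state()["qpos"])
E
```

```text
clock: 16.85
ee_pos: [0.5428, 0.1163, 0.1818]
eef_rot: [[-0.991, 0.133, 0.004], [0.133, 0.991, 0.001], [-0.004, 0.002, -1.0]]
wrist_force: [0.1, 0.2, 0.3]
width: 0.0601
gripper_force: 0.0
now [0.5428 0.1163 0.1818] yang 82.4 tilt [0.004 0.001] t 16.85 w 0.0601 F [0.1 0.2 0.3]
shift [  1.96 -24.71   0.12] turn 0.001
shift [ 0.03 -0.02  8.4 ] turn 0.001
[-40.96085397  16.44766837  31.19217189  96.03847993  -9.0326619
  69.76473967  74.64767066]
```

```bash
python3 -m inch '[[0.1,-2.7,0,0,0,0],[0.4,-5,0,0,0,0],[0.4,-5,0,0,0,0],[0.4,-5,0,0,0,0],[0.4,-5,0,0,0,0],[0.26,-2,0,0,0,0],[0,0,0,0,0,0],[0,0,0,0,0,0]]' ;python3 - <<'E'
from h import *
go((.4905,-.126,.096,82.3)); print(read_state()["qpos"])
a=crop("top",capture("top"),180,200,330,300,2.6);b=crop("scene",capture("scene"),220,165,320,265,2.6)
cv2.imwrite("pics/crank.png",np.hstack([a,b]))
E
```

```text
clock: 17.85
ee_pos: [0.4893, -0.1245, 0.1787]
eef_rot: [[-0.991, 0.131, -0.001], [0.131, 0.991, 0.0], [0.001, 0.0, -1.0]]
wrist_force: [-0.6, 0.9, 0.7]
width: 0.0595
gripper_force: 0.0
now [ 0.4893 -0.1245  0.1787] yang 82.5 tilt [-0.001  0.   ] t 17.85 w 0.0595 F [-0.6  0.9  0.7]
shift [-0.15 -0.13  8.27] turn 0.003
[-24.29620654  10.76679137  39.70803808 103.59898886  -7.38597981
  68.3056502  100.1322782 ]
```

View pics/crank.png

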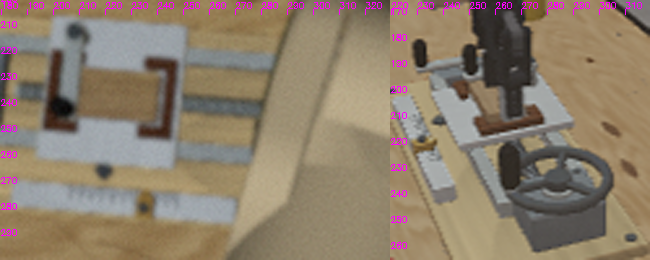

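The keeper bar lies across the seated blank, with its knob at about (204,240). The pointer is at about (219.6,266) and the clip at (236,277), and the gripper is over the crank. Now I grip the crank knob.

```bash
python3 -m inch '[[-0.15,-0.13,2,0,0,0],[0,0,4,0,0,0],[0,0,1.8,0,0,0],[0,0,0.2,0,0,0],[0,0,0,0,0,0]]';python3 -m inch '[[0,0,0,0,0,0],[0,0,0,0,0,0],[0,0,0,0,0,0],[0,0,0,0,0,0],[0,0,0,0,0,0]]' 1 25;python3 - <<'E'
from h import *
go()
T=capture("top");S=capture("scene")
o=T.astype(int)
print("pointer rows");
for v in(264,265,266,267): print(v,[(u,int(o[v,u].max())) for u in range(212,228)])
print("brass (r-b)")
for v in(272,273,274,275,276,277,278): print(v,[int(o[v,u,0]-o[v,u,2]) for u in range(226,246)])
E
```

```text
clock: 18.58
ee_pos: [0.4911, -0.1269, 0.0998]
eef_rot: [[-0.991, 0.131, 0.0], [0.131, 0.991, -0.0], [-0.001, -0.0, -1.0]]
wrist_force: [0.1, 0.4, 0.7]
width: 0.0601
gripper_force: 0.0
clock: 19.2
ee_pos: [0.4911, -0.1273, 0.1001]
eef_rot: [[-0.991, 0.132, 0.001], [0.132, 0.991, 0.0], [-0.001, 0.0, -1.0]]
wrist_force: [-0.4, 1.0, 6.9]
width: 0.0214
gripper_force: 26.2
now [ 0.4911 -0.1273  0.1001] yang 82.4 tilt [0.001 0.   ] t 19.2 w 0.0214 F [-0.4  1.   6.9]
pointer rows
264 [(212, 164), (213, 166), (214, 163), (215, 156), (216, 127), (217, 96), (218, 72), (219, 66), (220, 73), (221, 78), (222, 101), (223, 137), (224, 156), (225, 162), (226, 154), (227, 157)]
265 [(212, 168), (213, 167), (214, 163), (215, 153), (216, 131), (217, 80), (218, 61), (219, 64), (220, 61), (221, 60), (222, 84), (223, 123), (224, 154), (225, 166), (226, 160), (227, 161)]
266 [(212, 169), (213, 168), (214, 168), (215, 161), (216, 140), (217, 97), (218, 68), (219, 67), (220, 51), (221, 62), (222, 88), (223, 130), (224, 156), (225, 168), (226, 164), (227, 165)]
267 [(212, 172), (213, 173), (214, 172), (215, 168), (216, 156), (217, 124), (218, 94), (219, 68), (220, 64), (221, 83), (222, 115), (223, 150), (224, 165), (225, 168), (226, 168), (227, 171)]
brass (r-b)
272 [27, 30, 36, 39, 37, 39, 44, 47, 54, 63, 66, 63, 55, 54, 54, 57, 57, 58, 57, 63]
273 [-1, 3, 4, 6, 9, 11, 16, 30, 46, 65, 67, 56, 41, 33, 35, 38, 38, 42, 42, 45]
274 [-11, -9, -10, -9, -8, -4, 8, 29, 51, 70, 71, 52, 27, 13, 7, 7, 10, 10, 11, 11]
275 [-11, -15, -10, -13, -11, -8, 17, 47, 66, 78, 76, 63, 38, 6, -5, -10, -9, -11, -6, -8]
276 [-12, -12, -14, -10, -12, -3, 23, 56, 76, 77, 79, 73, 54, 14, -7, -15, -15, -11, -10, -12]
277 [-11, -13, -12, -12, -13, -5, 23, 51, 62, 60, 73, 74, 55, 15, -9, -14, -12, -11, -12, -12]
278 [-14, -12, -13, -13, -12, -3, 19, 38, 32, 32, 45, 62, 51, 13, -9, -13, -12, -14, -13, -13]
```

```bash
python3 - <<'E'
from h import *
a,b=pt("top",219.6,268.5,.041),pt("top",235.4,272.5,.040);print((a-b)[:2]@[.082,.9966])
k=np.arange(28);d=np.radians(90-np.degrees(.25)*(k+.5));c=10*np.sin(.125)
print([[round(c*np.cos(x-np.radians(172.4)),2),round(c*np.cos(x-np.radians(82.4)),2),0,0,0,0] for x in d])
E
```

```text
0.03886142963710076
[[np.float64(0.01), np.float64(1.25), 0, 0, 0, 0], [np.float64(-0.3), np.float64(1.21), 0, 0, 0, 0], [np.float64(-0.59), np.float64(1.1), 0, 0, 0, 0], [np.float64(-0.84), np.float64(0.92), 0, 0, 0, 0], [np.float64(-1.04), np.float64(0.68), 0, 0, 0, 0], [np.float64(-1.18), np.float64(0.4), 0, 0, 0, 0], [np.float64(-1.24), np.float64(0.1), 0, 0, 0, 0], [np.float64(-1.23), np.float64(-0.21), 0, 0, 0, 0], [np.float64(-1.14), np.float64(-0.51), 0, 0, 0, 0], [np.float64(-0.98), np.float64(-0.78), 0, 0, 0, 0], [np.float64(-0.75), np.float64(-0.99), 0, 0, 0, 0], [np.float64(-0.48), np.float64(-1.15), 0, 0, 0, 0], [np.float64(-0.19), np.float64(-1.23), 0, 0, 0, 0], [np.float64(0.13), np.float64(-1.24), 0, 0, 0, 0], [np.float64(0.43), np.float64(-1.17), 0, 0, 0, 0], [np.float64(0.7), np.float64(-1.03), 0, 0, 0, 0], [np.float64(0.94), np.float64(-0.82), 0, 0, 0, 0], [np.float64(1.11), np.float64(-0.56), 0, 0, 0, 0], [np.float64(1.22), np.float64(-0.27), 0, 0, 0, 0], [np.float64(1.25), np.float64(0.04), 0, 0, 0, 0], [np.float64(1.2), np.float64(0.34), 0, 0, 0, 0], [np.float64(1.08), np.float64(0.63), 0, 0, 0, 0], [np.float64(0.89), np.float64(0.88), 0, 0, 0, 0], [np.float64(0.64), np.float64(1.07), 0, 0, 0, 0], [np.float64(0.36), np.float64(1.19), 0, 0, 0, 0], [np.float64(0.05), np.float64(1.25), 0, 0, 0, 0], [np.float64(-0.26), np.float64(1.22), 0, 0, 0, 0], [np.float64(-0.55), np.float64(1.12), 0, 0, 0, 0]]
```

First half turn, then check.

```bash
python3 -m inch '[[0,0,-0.2,0,0,0],[0.01,1.25,0,0,0,0],[-0.3,1.21,0,0,0,0],[-0.59,1.1,0,0,0,0],[-0.84,0.92,0,0,0,0],[-1.04,0.68,0,0,0,0],[-1.18,0.4,0,0,0,0],[0,0,0,0,0,0]]';python3 - <<'E'
from h import *
go()
d=np.array(read_state()["ee_pos"])[:2]-[.5405,-.126];print(np.hypot(*d),np.degrees(np.arctan2(d[1],d[0])))
E
```

```text
clock: 20.3
ee_pos: [0.5374, -0.0771, 0.1004]
eef_rot: [[-0.991, 0.132, -0.001], [0.132, 0.991, -0.0], [0.001, -0.001, -1.0]]
wrist_force: [1.4, -0.5, -15.9]
width: 0.0212
gripper_force: 26.8
now [ 0.5374 -0.0771  0.1004] yang 82.4 tilt [-0.001 -0.   ] t 20.3 w 0.0212 F [  1.4  -0.5 -15.9]
0.04901363617130969 93.63448088309497
```

```bash
python3 -m inch '[[-1.24,0.1,0.13,0,0,0],[-1.23,-0.21,0,0,0,0],[-1.14,-0.51,0,0,0,0],[-0.98,-0.78,0,0,0,0],[-0.75,-0.99,0,0,0,0],[-0.48,-1.15,0,0,0,0],[-0.19,-1.23,0,0,0,0],[0.13,-1.24,0,0,0,0],[0.43,-1.17,0,0,0,0],[0.7,-1.03,0,0,0,0],[0.94,-0.82,0,0,0,0],[1.11,-0.56,0,0,0,0],[1.22,-0.27,0,0,0,0],[1.25,0.04,0,0,0,0],[1.2,0.34,0,0,0,0],[1.08,0.63,0,0,0,0],[0.89,0.88,0,0,0,0],[0.64,1.07,0,0,0,0],[0.36,1.19,0,0,0,0],[0,0,0,0,0,0]]';cat > m.py <<'E'
from h import *
go()
d=np.array(read_state()["ee_pos"])[:2]-[.5405,-.126];print(np.hypot(*d),np.degrees(np.arctan2(d[1],d[0])))
o=capture("top").astype(int)
for v in range(264,273): print(v,[int(o[v,u].max()) for u in range(224,246)])
print("brass (r-b) u 226..")
for v in range(270,279): print(v,[int(o[v,u,0]-o[v,u,2]) for u in range(226,246)])
E
python3 m.py
```

```text
clock: 22.8
ee_pos: [0.4909, -0.1278, 0.1002]
eef_rot: [[-0.991, 0.13, 0.002], [0.13, 0.991, -0.001], [-0.002, -0.0, -1.0]]
wrist_force: [5.7, 1.0, -6.7]
width: 0.021
gripper_force: 27.7
now [ 0.4909 -0.1278  0.1002] yang 82.5 tilt [ 0.002 -0.001] t 22.8 w 0.021 F [ 5.7  1.  -6.7]
0.04960915677947311 -177.94017343357265
264 [164, 160, 161, 158, 152, 136, 117, 101, 96, 104, 118, 139, 155, 166, 165, 162, 161, 155, 154, 158, 162, 157]
265 [168, 165, 160, 159, 145, 123, 92, 70, 71, 69, 80, 106, 143, 158, 164, 158, 157, 157, 156, 158, 163, 160]
266 [167, 168, 168, 161, 149, 118, 79, 63, 65, 59, 64, 90, 125, 156, 164, 163, 161, 167, 161, 163, 165, 166]
267 [171, 169, 170, 171, 155, 129, 96, 69, 59, 61, 64, 91, 130, 154, 165, 166, 166, 168, 169, 168, 168, 166]
268 [174, 172, 171, 170, 167, 153, 124, 88, 67, 66, 89, 118, 146, 163, 169, 173, 168, 167, 169, 172, 170, 169]
269 [171, 172, 174, 169, 170, 170, 155, 127, 101, 104, 127, 150, 167, 171, 170, 172, 169, 171, 169, 170, 173, 171]
270 [168, 168, 174, 172, 176, 171, 166, 152, 140, 145, 158, 167, 173, 172, 178, 174, 177, 176, 174, 173, 169, 
[... 349 characters left out ...]
52, 54, 55, 56, 55, 54, 54, 57, 61, 62, 63, 62, 62, 63, 63, 61, 61, 63, 61]
272 [23, 27, 33, 37, 39, 40, 38, 46, 56, 64, 67, 60, 59, 54, 54, 57, 59, 57, 61, 59]
273 [1, 6, 5, 10, 9, 12, 17, 30, 47, 64, 69, 54, 40, 35, 34, 34, 39, 43, 41, 46]
274 [-10, -12, -11, -6, -8, -3, 6, 28, 51, 70, 70, 50, 29, 17, 5, 11, 10, 10, 15, 13]
275 [-15, -13, -13, -11, -12, -5, 13, 47, 63, 74, 74, 64, 38, 9, -8, -9, -7, -7, -8, -7]
276 [-11, -11, -14, -14, -10, -3, 24, 56, 75, 78, 80, 74, 54, 17, -6, -14, -14, -12, -16, -13]
277 [-12, -13, -12, -14, -10, -4, 22, 52, 62, 61, 69, 75, 55, 16, -8, -11, -15, -13, -12, -10]
278 [-16, -12, -12, -13, -8, -1, 21, 36, 30, 30, 46, 63, 50, 10, -9, -11, -12, -13, -13, -14]
```

```bash
python3 -m inch '[[0.05,1.25,0.05,0,0,0],[-0.26,1.22,0,0,0,0],[-0.55,1.12,0,0,0,0],[-0.81,0.95,0,0,0,0],[-1.02,0.72,0,0,0,0],[0,0,0,0,0,0]]'>/dev/null; python3 m.py
```

```text
now [ 0.5246 -0.0797  0.1001] yang 82.5 tilt [ 0.002 -0.001] t 23.6 w 0.0207 F [ 1.3 -2.7  6.1]
0.048956768898170404 108.9009158573003
264 [163, 164, 158, 163, 161, 156, 159, 155, 138, 119, 107, 102, 105, 108, 110, 109, 114, 115, 114, 122, 121, 127]
265 [168, 166, 164, 167, 162, 165, 161, 150, 120, 98, 78, 89, 101, 107, 108, 111, 116, 119, 116, 120, 123, 126]
266 [168, 172, 169, 169, 168, 173, 162, 149, 115, 81, 79, 93, 106, 106, 105, 115, 118, 114, 120, 122, 127, 128]
267 [173, 170, 170, 169, 171, 169, 165, 149, 120, 86, 86, 96, 107, 109, 116, 120, 119, 125, 120, 123, 125, 128]
268 [171, 175, 169, 173, 174, 170, 170, 165, 142, 111, 104, 99, 108, 112, 112, 115, 116, 121, 121, 123, 128, 128]
269 [172, 170, 177, 173, 174, 173, 173, 169, 156, 125, 105, 108, 107, 113, 111, 116, 122, 123, 124, 126, 123, 129]
270 [168, 174, 174, 177, 174, 173, 174, 172, 152, 133, 109, 106, 109, 107, 118, 120, 117, 121, 124, 127, 125, 131]
271 [159, 167, 170, 166, 168, 169, 166, 162, 147, 121, 108, 110, 110, 112, 114, 124, 120, 120, 124, 128, 130, 130]
272 [150, 152, 158, 159, 156, 156, 153, 146, 132, 113, 109, 110, 113, 115, 116, 121, 120, 123, 126, 122, 125, 134]
brass (r-b) u 226..
270 [61, 63, 60, 62, 64, 60, 54, 42, 33, 30, 30, 30, 34, 30, 33, 33, 32, 35, 32, 34]
271 [53, 55, 54, 57, 55, 56, 47, 36, 30, 30, 31, 30, 32, 33, 33, 32, 33, 33, 37, 35]
272 [27, 31, 34, 37, 41, 43, 40, 37, 30, 29, 32, 34, 31, 33, 33, 36, 32, 29, 35, 33]
273 [0, 5, 5, 8, 14, 21, 25, 31, 30, 31, 28, 29, 30, 30, 32, 35, 34, 35, 34, 36]
274 [-11, -9, -9, -7, -1, 9, 22, 28, 26, 28, 29, 35, 34, 34, 31, 34, 36, 36, 36, 34]
275 [-13, -12, -14, -12, -3, 9, 23, 29, 28, 29, 32, 33, 31, 31, 35, 34, 36, 35, 36, 34]
276 [-12, -13, -13, -8, 1, 19, 26, 29, 31, 30, 31, 33, 36, 34, 34, 32, 34, 31, 36, 33]
277 [-10, -11, -11, -7, 8, 22, 28, 28, 32, 33, 33, 33, 31, 37, 33, 36, 35, 35, 35, 35]
278 [-13, -11, -11, -1, 13, 23, 31, 29, 31, 32, 33, 33, 34, 35, 34, 34, 36, 35, 38, 36]
```

```bash
python3 -m inch '[[-1.16,0.44,0.05,0,0,0],[0,0,0,0,0,0],[0,0,0,0,0,0]]'; python3 -m inch '[[0,0,0,0,0,0],[0,0,0,0,0,0],[0,0,0,0,0,0],[0,0,-3,0,0,0],[0,0,-5,0,0,0],[0,-4,-1,0,0,0],[0,-5,0,0,0,0],[0,-5,0,0,0,0],[0,0,0,0,0,0]]' -0.4; python3 m.py; python3 - <<'E'
from h import *
S=capture("scene");a=crop("scene",S,222,190,272,240,8);b=crop("top",capture("top"),212,250,257,290,8);b=cv2.copyMakeBorder(b,0,400-b.shape[0],0,0,0)
cv2.imwrite("pics/set.png",np.hstack([a,b[:400]]))
E
```

```text
clock: 24.02
ee_pos: [0.5365, -0.0771, 0.1001]
eef_rot: [[-0.991, 0.132, 0.002], [0.132, 0.991, -0.0], [-0.002, 0.0, -1.0]]
wrist_force: [1.2, -0.8, 10.0]
width: 0.0212
gripper_force: 29.3
clock: 25.15
ee_pos: [0.5144, -0.2211, 0.1892]
eef_rot: [[-0.99, 0.14, -0.001], [0.14, 0.99, -0.002], [0.0, -0.002, -1.0]]
wrist_force: [0.7, 0.3, -0.1]
width: 0.0596
gripper_force: 0.0
now [ 0.5144 -0.2211  0.1892] yang 81.9 tilt [-0.001 -0.002] t 25.15 w 0.0596 F [ 0.7  0.3 -0.1]
0.0986470922755758 -105.31965604424455
264 [166, 166, 155, 158, 159, 158, 156, 153, 149, 138, 119, 118, 124, 134, 140, 154, 156, 156, 157, 159, 155, 159]
265 [166, 159, 163, 162, 164, 161, 161, 152, 134, 108, 89, 79, 84, 88, 110, 133, 150, 153, 153, 156, 160, 157]
266 [166, 170, 165, 165, 167, 163, 162, 148, 121, 83, 64, 60, 66, 65, 81, 120, 146, 159, 163, 166, 163, 165]
267 [168, 168, 169, 166, 168, 168, 165, 151, 131, 93, 68, 61, 59, 63, 85, 121, 148, 165, 164, 163, 166, 166]
268 [169, 170, 171, 171, 172, 170, 169, 165, 148, 119, 87, 66, 64, 85, 118, 139, 162, 168, 165, 168, 168, 167]
269 [168, 172, 171, 171, 167, 174,
[... 536 characters left out ...]
, 56, 54, 52, 55, 58, 59, 58, 57, 54, 55, 58, 61, 61, 62, 62, 59, 61, 64, 60]
272 [25, 31, 33, 39, 40, 43, 44, 46, 56, 63, 61, 61, 57, 52, 54, 55, 54, 56, 61, 56]
273 [-2, 4, 7, 8, 8, 11, 18, 27, 48, 63, 66, 54, 45, 35, 32, 36, 40, 40, 41, 47]
274 [-14, -9, -10, -6, -8, -5, 10, 26, 53, 68, 67, 50, 27, 13, 5, 5, 8, 12, 13, 11]
275 [-13, -12, -12, -12, -10, -6, 14, 46, 64, 75, 76, 63, 37, 7, -6, -7, -6, -9, -7, -7]
276 [-11, -11, -11, -13, -11, -5, 23, 54, 74, 76, 77, 77, 53, 14, -8, -13, -14, -13, -15, -12]
277 [-12, -11, -11, -14, -12, -4, 21, 51, 60, 61, 69, 76, 56, 16, -7, -12, -13, -13, -14, -11]
278 [-13, -11, -13, -12, -7, 0, 19, 33, 31, 33, 48, 64, 49, 12, -10, -13, -11, -13, -10, -14]
```

View pics/set.png

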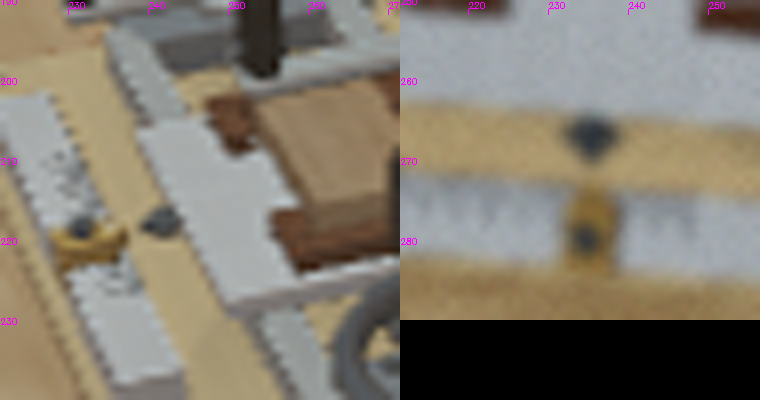

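The pointer tip at (235.4,270) and the clip tip at (235.5,272.5) in the top view are nearly in line. I cross-check with the scene view, where the tips are at (239.4,217.3) and (237.4,219.1).

```bash
python3 - <<'E'
from h import *
for n,a,b in(("scene",(239.4,217.3),(237.4,219.1)),("top",(235.44,270),(235.5,272.5))):
    d=pt(n,*a,.041)-pt(n,*b,.040);print(n,np.round(d*1000,2),"jig y diff",1000*d[:2]@[.082,.9966],"x",1000*d[:2]@[.9966,-.082])
S=capture("scene").astype(int)
for v in range(213,224):print(v,[int(S[v,u].max()) for u in range(235,246)],[int(S[v,u,0]-S[v,u,2]) for u in range(230,242)])
go((.5085,.2134,.19,82),(.5085,.2134,.06,82)); print(read_state()["qpos"])
E
```

```text
scene [8.04 5.18 1.  ] jig y diff 5.824524023454908 x 7.589532690949605
top [5.9  0.14 1.  ] jig y diff 0.627296699983645 x 5.871274468813566
213 [177, 175, 172, 172, 174, 172, 152, 151, 168, 173, 172] [-1, -3, -4, 5, 46, 53, 52, 51, 50, 51, 51, 38]
214 [171, 175, 173, 172, 174, 175, 172, 144, 173, 179, 175] [-3, -2, -4, -7, 27, 52, 51, 50, 51, 51, 52, 53]
215 [164, 177, 175, 174, 174, 178, 164, 133, 136, 167, 174] [-3, -3, -2, -4, 7, 46, 53, 52, 52, 52, 52, 47]
216 [155, 169, 176, 175, 177, 151, 104, 85, 83, 165, 178] [-2, -4, -3, -6, -10, 21, 49, 52, 52, 52, 39, 11]
217 [145, 167, 178, 178, 151, 101, 85, 86, 83, 98, 161] [-7, -5, -4, 14, 30, 45, 51, 51, 52, 39, 9, -5]
218 [176, 171, 150, 171, 120, 56, 66, 75, 68, 105, 167] [20, -1, -2, 31, 72, 44, 55, 70, 56, 35, 1, -2]
219 [164, 136, 96, 163, 160, 149, 112, 84, 103, 134, 135] [59, 17, -3, 49, 78, 80, 70, 53, 52, 48, 43, 29]
220 [115, 102, 107, 165, 178, 177, 176, 177, 178, 174, 154] [81, 83, 83, 75, 67, 61, 55, 52, 52, 53, 53, 53]
221 [112, 104, 135, 172, 178, 176, 175, 175, 175, 174, 169] [64, 59, 60, 59, 60, 61, 50, 12, 40, 53, 52, 52]
222 [107, 80, 143, 157, 172, 176, 173, 172, 174, 175, 173] [66, 60, 61, 63, 68, 56, 33, -5, 23, 51, 53, 52]
223 [147, 136, 167, 146, 168, 178, 175, 174, 173, 174, 174] [61, 31, 15, -6, -7, -6, -5, -5, 2, 45, 53, 52]
now [ 0.5169 -0.2145  0.1886] yang 82.5 tilt [-0.001  0.001] t 25.35 w 0.0595 F [ 1.2 -0.2 -0.7]
shift [ 6.41 42.31 -0.1 ] turn 0.009
shift [-1.0e-02 -1.0e-02  1.3e+01] turn 0.009
[-13.69001162  18.5031302   41.17976475  94.84500654 -12.75645656
  71.50880218 112.6161282 ]
```

Allowing for blunted tips, the views agree to within about 0.5 mm, so the slide is set. Now the lock lever.

```bash
python3 -m inch '[[0.4,2.3,0,0,0,0],[0.75,5,0,0,0,0],[0.75,5,0,0,0,0],[0.75,5,0,0,0,0],[0.75,5,0,0,0,0],[0.75,5,0,0,0,0],[0.75,5,0,0,0,0],[0.75,5,0,0,0,0],[0.76,5,0,0,0,0],[0,0,0,0,0,0],[0,0,0,0,0,0]]';python3 - <<'E'
from h import *
go((.5085,.2134,.062,82))
T=capture("top").max(2);print([[int(T[v,u]) for u in range(158,172)] for v in (253,256,259)])
E
```

```text
clock: 26.72
ee_pos: [0.5084, 0.2123, 0.1888]
eef_rot: [[-0.991, 0.13, -0.0], [0.13, 0.991, -0.001], [0.0, -0.001, -1.0]]
wrist_force: [1.0, 0.4, 0.6]
width: 0.0597
gripper_force: 0.0
now [0.5084 0.2123 0.1888] yang 82.5 tilt [-0.    -0.001] t 26.725 w 0.0597 F [1.  0.4 0.6]
shift [-0.    0.12 12.68] turn 0.009
[[68, 62, 63, 61, 50, 42, 37, 24, 19, 23, 42, 79, 102, 107], [38, 31, 30, 29, 18, 14, 17, 11, 11, 8, 20, 45, 82, 132], [115, 117, 118, 109, 100, 89, 74, 72, 61, 72, 89, 101, 122, 150]]
```

```bash
python3 -m inch '[[0,0.1,3,0,0,0],[0,0,5,0,0,0],[0,0,3.5,0,0,0],[0,0,1.1,0,0,0],[0,0,0,0,0,0]]';python3 -m inch '[[0,0,0,0,0,0],[0,0,0,0,0,0],[0,0,0,0,0,0],[0,0,0,0,0,0],[0,0,0,0,0,0]]' 1 20;python3 - <<'E'
from h import *
go();d=np.array(read_state()["ee_pos"])[:2]-[.5685,.207];print(np.hypot(*d),np.degrees(np.arctan2(d[1],d[0])),read_state()["qpos"])
E
```

```text
clock: 27.4
ee_pos: [0.5094, 0.2119, 0.0633]
eef_rot: [[-0.991, 0.134, -0.0], [0.134, 0.991, -0.0], [0.0, -0.0, -1.0]]
wrist_force: [0.6, -0.3, 0.2]
width: 0.0595
gripper_force: 0.0
clock: 28.02
ee_pos: [0.5098, 0.2131, 0.0642]
eef_rot: [[-0.991, 0.132, 0.002], [0.132, 0.991, 0.001], [-0.001, 0.001, -1.0]]
wrist_force: [-0.7, -0.5, 6.8]
width: 0.0169
gripper_force: 21.4
now [0.5098 0.2131 0.0642] yang 82.4 tilt [0.002 0.001] t 28.025 w 0.0169 F [-0.7 -0.5  6.8]
0.05896690214767427 174.07678406734652 [-46.86013882  23.25568901  25.8550863  103.32728384 -12.01557442
  56.00893819  66.30263777]
```

```bash
python3 -m inch '[[0,0,-0.1,0,0,0],[-0.03,0.77,0,0,0,0.128],[-0.03,0.77,0,0,0,0.128],[-0.03,0.77,0,0,0,0.128],[-0.03,0.77,0,0,0,0.128],[-0.03,0.77,0,0,0,0.128],[-0.03,0.77,0,0,0,0.128],[-0.03,0.77,0,0,0,0.128],[-0.03,0.77,0,0,0,0.128],[0,0,0,0,0,0]]';python3 - <<'E'
from h import *
go();d=np.array(read_state()["ee_pos"])[:2]-[.5685,.207];print(np.hypot(*d),np.degrees(np.arctan2(d[1],d[0])))
E
```

```text
clock: 29.28
ee_pos: [0.5429, 0.2619, 0.0642]
eef_rot: [[-0.401, 0.916, -0.001], [0.916, 0.401, 0.001], [0.001, -0.001, -1.0]]
wrist_force: [-4.4, 1.8, 6.9]
width: 0.017
gripper_force: 21.4
now [0.5429 0.2619 0.0642] yang 23.7 tilt [-0.001  0.001] t 29.275 w 0.017 F [-4.4  1.8  6.9]
0.06059716772690342 114.97287596995383
```

```bash
python3 -m inch '[[-0.1,0.77,0,0,0,0.128],[-0.03,0.77,0,0,0,0.128],[-0.03,0.77,0,0,0,0.128],[-0.03,0.77,0,0,0,0.128],[0,0,0,0,0,0]]';python3 -m inch '[[0,0.2,0,0,0,0.02],[0,0,0,0,0,0]]';python3 - <<'E'
from h import *
go();d=np.array(read_state()["ee_pos"])[:2]-[.5685,.207];print(np.hypot(*d),np.degrees(np.arctan2(d[1],d[0])))
E
```

```text
clock: 29.9
ee_pos: [0.5733, 0.2678, 0.0643]
eef_rot: [[0.097, 0.995, -0.001], [0.995, -0.097, 0.002], [0.002, -0.001, -1.0]]
wrist_force: [-4.0, 4.3, 4.0]
width: 0.0174
gripper_force: 21.4
clock: 30.15
ee_pos: [0.5747, 0.2677, 0.0643]
eef_rot: [[0.115, 0.993, -0.001], [0.993, -0.115, 0.002], [0.002, -0.002, -1.0]]
wrist_force: [-4.3, 4.5, 4.8]
width: 0.0169
gripper_force: 21.3
now [0.5747 0.2677 0.0643] yang -6.6 tilt [-0.001  0.002] t 30.15 w 0.0169 F [-4.3  4.5  4.8]
0.0610329814412333 84.16001465687349
```

```bash
python3 -m inch '[[0,0.25,0,0,0,0],[0,0,0,0,0,0]]';python3 -m inch '[[0,0.2,0,0,0,0],[0,0,0,0,0,0]]'
```

```text
clock: 30.4
ee_pos: [0.575, 0.2679, 0.0641]
eef_rot: [[0.114, 0.993, -0.006], [0.994, -0.114, 0.003], [0.002, -0.006, -1.0]]
wrist_force: [-13.3, 3.3, 11.7]
width: 0.0172
gripper_force: 22.3
clock: 30.65
ee_pos: [0.5752, 0.268, 0.0639]
eef_rot: [[0.113, 0.994, -0.01], [0.994, -0.113, 0.003], [0.002, -0.01, -1.0]]
wrist_force: [-21.7, 3.4, 16.4]
width: 0.0172
gripper_force: 23.4
```

Force is rising with no motion, so the lever is at its stop. I relax, release, lift clear and check numerically.

```bash
python3 -m inch '[[0,-0.3,0,0,0,0],[0,0,0,0,0,0]]'; python3 -m inch '[[0,0,0,0,0,0],[0,0,0,0,0,0],[0,0,0,0,0,0],[0,0,-3,0,0,0],[0,0,-5,0,0,0],[0,0,-4,0,0,0],[0,-5,0,0,0,0],[0,-5,0,0,0,0],[0,0,0,0,0,0]]' -0.4; python3 m.py; python3 - <<'E'
from h import *
T=capture("top");S=capture("scene")
for n,im,w in(("top",T,(150,195,260,275)),("scene",S,(215,160,300,240))):
    x0,y0,x1,y1=w;k,l,st,c=cv2.connectedComponentsWithStats((im[y0:y1,x0:x1].max(2)<48).astype(np.uint8))
    print(n,[(np.round(c[i]+[x0,y0],1).tolist(),int(st[i,4])) for i in range(1,k) if st[i,4]>8])
print("expected lock knob",px("top",[.5733,.2668,.066]),px("scene",[.5733,.2668,.066]),"keeper knob",px("top",[.5375,.0785,.095]),px("scene",[.5375,.0785,.095]))
E
```

```text
clock: 30.9
ee_pos: [0.5749, 0.2679, 0.0642]
eef_rot: [[0.114, 0.993, -0.004], [0.994, -0.114, 0.003], [0.002, -0.004, -1.0]]
wrist_force: [-8.1, 4.3, 7.0]
width: 0.0173
gripper_force: 21.8
clock: 32.02
ee_pos: [0.4742, 0.2787, 0.1834]
eef_rot: [[0.113, 0.994, -0.003], [0.994, -0.113, 0.001], [0.001, -0.004, -1.0]]
wrist_force: [0.0, -0.3, -0.5]
width: 0.0598
gripper_force: 0.0
now [0.4742 0.2787 0.1834] yang -6.5 tilt [-0.003  0.001] t 32.025 w 0.0598 F [ 0.  -0.3 -0.5]
0.41009771795439115 99.3108010609998
264 [167, 165, 158, 159, 156, 160, 159, 157, 153, 144, 125, 123, 125, 140, 149, 152, 158, 158, 159, 161, 160, 161]
265 [171, 172, 169, 166, 171, 169, 162, 156, 137, 113, 89, 84, 81, 86, 109, 138, 155, 157, 154, 155, 164, 165]
266 [166, 170, 170, 170, 172, 172, 166, 153, 124, 87, 68, 59, 65, 67, 89, 124, 148, 165, 163, 169, 166, 167]
267 [171, 172, 174, 168, 173, 171, 169, 158, 125, 96, 66, 65, 63, 67, 84, 125, 153, 167, 169, 170, 170, 170]
268 [175, 172, 173, 174, 178, 174, 170, 170, 151, 126, 93, 72, 68, 85, 120, 148, 163, 172, 174, 170, 169, 171]
269 [174, 179, 178, 175, 179, 17
[... 785 characters left out ...]
 [-12, -8, -8, -7, -9, -6, 10, 29, 52, 71, 73, 56, 31, 13, 6, 11, 10, 10, 12, 12]
275 [-12, -13, -12, -14, -14, -5, 15, 45, 70, 77, 77, 63, 38, 13, -4, -7, -8, -9, -7, -7]
276 [-15, -11, -13, -10, -12, -2, 22, 58, 76, 79, 80, 77, 53, 15, -7, -13, -15, -12, -13, -12]
277 [-11, -13, -12, -14, -14, -4, 21, 51, 60, 60, 71, 74, 61, 14, -8, -14, -12, -11, -12, -15]
278 [-15, -14, -12, -14, -12, -3, 23, 37, 34, 33, 50, 66, 50, 10, -10, -14, -12, -15, -11, -10]
top [([219.6, 242.0], 47)]
scene [([244.8, 174.4], 28), ([254.5, 191.4], 14), ([275.4, 221.1], 16)]
expected lock knob [144.3344508  228.76455926] [244.61059819 174.83345534] keeper knob [220.08555558 242.01069548] [254.09016351 193.38236461]
```

```bash
python3 -c "
from station import *
print(close_job())"
```

```text
the job is handed in; nothing more can be done
None
```

I handed the job in at about 32 s: the long offcut is flat in the nest under the keeper bar, the pointer is within roughly 0.5 mm of the index tip, the lock lever is fully clockwise at its stop, and the short offcut and star knob were not touched.

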